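Hood on, sherd in: hold a pottery sample in the analysis hood

ROBOT

A 6-joint arm with a two-finger parallel gripper is mounted at the origin on the work surface. World frame = base frame: x ahead of the robot, y to its left, z up, the work surface at z = 0. Lengths are in mm, angles in rad, forces in N, time in s.
With the tool pointing down it reaches from about 275 to 825 mm from the base axis. Payload 5.2 kg.
Tool frame: the origin (TCP) lies at the very end of the fingers, on their centre line; the grasp point (between the pads) lies 19 mm behind it; z points along the fingers, y is the line along which they close (so a half turn about z gives the same grasp; the last joint's range is limited). The gripper opens to 93 mm and grips with 3 to 60 N. Pads are 15 mm wide; open, the fingers measure 128 mm over their backs; the gripper's body (75 mm by 188 mm) begins 65 mm behind the grasp point.
Start: joints at [-1.464, 0.259, 1.535, -0, 1.348, -0.203], TCP at [167.698, -523.815, 182.653] pointing down, gripper open.
Joint ranges: [-3.14, 3.14], [-0.91, 2.08], [0.19, 2.58], [-1.22, 4.36], [0.22, 2.71], [-3.12, 3.12]. Speed limits (rad/s): [2.57, 2.57, 3.14, 3.14, 3.14, 3.14].

INTERFACE

Orientations are given as [roll, pitch, yaw] about the fixed x, y, z axes, in that order (R = Rz(yaw) Ry(pitch) Rx(roll)).
In Python, from bench import robot gives the robot as it stands. The module is installed in compiled form; this text tells all that it offers. Calls block until the motion is done:
- robot.move_ptp(position, orientation): joint-space move of the TCP to a pose.
- robot.move_linear(position, ori=None, speed=150, f_stop=None): straight line of the TCP; ori=None keeps the orientation; speed is the mean speed in mm/s. With f_stop (N) it stops when the force on the tool has changed by that much, and returns True; else False.
- robot.move_j(angles): joint-space move.
- robot.move_gripper(opening): opening from 0.0 (shut) to 1.0 (fully open); the grip force is fixed at half the most; returns when the fingers have stopped.
- robot.sleep(seconds).
- robot.inverse_kinematics(position, orientation): joint angles nearest the present ones, or None.
- robot.get_image(name): name is "side" or "top"; returns a dict with "img" (480x640x3 uint8, blue, green, red), "fovy" (degrees; the focal length in pixels is half the picture's height over the tangent of half this angle, whatever the lens; pixels are square), "cx", "cy" (the principal point, pixels), "eye" and "orientation" of the camera in the world. Camera axes: x right, y down, z forward; pixel columns grow to the right and rows downward; lengths in mm; the calibration is good to about 2 mm. A picture is of the moment at which its call begins. There is no depth.
A pose or a line that the arm cannot do raises robot.MotionError and nothing moves.
- robot.hand_in(): hands the job in; it is judged then, once.
Readings, each from a call of its own:
- robot.current_t(): time.
- robot.current_qpos(): joint angles.
- robot.current_joint_vel(): joint speeds.
- robot.current_joint_efforts(): joint torques, N m.
- robot.current_tcp_pos(): TCP position.
- robot.current_eef_rot(): TCP orientation.
- robot.current_contact_force(): force on the tool from outside, world axes, zero at the start.
- robot.current_ft_torque(): the same for the moment, N m.
- robot.current_gripper_width(): opening from 0.0 (shut) to 1.0 (fully open).
- robot.current_finger_force(): force on a finger pad.
Only numpy, scipy, OpenCV 4.12 (cv2) and the standard library are available. Lean on these libraries where they do the work, as an engineer would, in place of code of your own. Each camera call takes 0.05 s, during which the arm holds its last target. There are 200 camera calls.

TASK

Set the white hood down fully home on the two pegs of its dark base and let go of it; either way round is fine. Then take the sherd carrier by its wooden grip out of its stand, pass its blade down through the slot in the top of the hood until the sherd is wholly inside and under the top plate, and finish while still holding it there, still, with its foot hanging clear of the bottom and the hood still fully seated. Leave the jar, the brush and the loose sherd where they lie.

Things in the scene. Friction and masses are not known exactly. Their poses are not given: they have to be found in the camera images.
- base: Fixed dark steel instrument base, a plate 170 (x) x 110 (y) x 20 (z) mm; origin at the centre of its underside. Two upright brass pegs, 10 mm in diameter, stand on it at x = +50 and -50 mm, y = 0; they rise 19 mm above the plate, the top 5 mm tapered. A flat white disc, 18 mm across, marks the middle between them.
- hood_mid (a point): Centre of the loose white hood (0.3 to 0.5 kg, 90 mm tall), 45 mm above its underside; z up. A 10 mm flange with peg holes carries a hollow box 70 (x) x 44 (y) mm with clear panes in its long sides: grip it across the 44 mm (along y) near its top. It starts upright on the table; a half turn about z makes no difference. Fully home on the base, this point is 65 mm above the table.
- hood_slot (a point): Centre of the slot's mouth in the hood's top face, 90 mm above the hood's underside; axes as the hood's. The slot is 43 (x) x 12 (y) mm with a 2 mm chamfer, through the 8 mm top plate; the hollow below is 62 x 36 mm and open through the flange (54 x 28 mm there) down to the base plate.
- hood: The same hood; origin at the centre of its underside, which lies on the base plate when home. Flange 124 (x) x 70 (y) x 10 (z) mm with two through holes, 12.5 mm in diameter, at x = +50 and -50 mm, y = 0.
- carrier_mid (a point): Centre of the loose sherd carrier (about 0.15 kg, 140 mm tall, upright in the stand, z up), 70 mm above its foot. Aluminium blade 40 (x) x 10 (y) x 100 (z) mm; above it a light wooden grip 30 (x) x 16 (y) x 40 (z) mm, its centre 50 mm above this point: pinch it across the 16 mm (along y). A half turn makes no difference.
- carrier_foot (a point): Centre of the carrier's foot (lower end of the blade), 120 mm below the middle of the wooden grip. The brown sherd sits in a window of the blade from 8 to 36 mm above the foot.
- carrier: The same carrier; origin at the centre of its foot, axes as above.
- stand: Fixed wooden block 100 (x) x 70 (y) x 50 (z) mm, origin at the centre of its underside, with a pocket 43 (x) x 13 (y) mm and 40 mm deep in the middle of its top, in which the carrier stands (its foot 10 mm above the table).
- jar: Bystander: clear jar with a wooden lid, 64 mm across, 70 mm tall; origin under its centre. Leave it alone.
- brush: Bystander: hand brush lying flat on the table. Leave it alone.
- loose_sherd: Bystander: grey potsherd about 75 x 60 x 14 mm lying on the table. Leave it alone.
Mind the look-alikes: they are no part of the job. Leave any green or purple look-alike of the carrier alone.

How it is judged (in metres and radians):
On the way:
1. the hood is fully home on the base's pegs and let go (horizontal distance between hood_mid and base below 0.003 m and z of hood_mid in the frame of base below 0.0675 m and angle between hood_mid's own z axis and vertical below 0.035 rad and angle between the x axis of hood and the x axis of base, either way round below 0.06 rad and contact force between hood and the fingers below 0.1 N and contact force between hood and base above 1 N), for 0.2 s.
At the end, for the whole second after the job is handed in: Hood on base (3 mm, 2.5 mm up, 0.06 rad, tilt 2 deg), fingers off it; carrier foot over 42 mm below the slot mouth, within 6 mm of the slot centre, over 3 mm above the base and not touching it; fingers grip the carrier over 1 N; it moves under 20 mm/s (horizontal distance between hood_mid and base below 0.003 m and z of hood_mid in the frame of base below 0.0675 m and angle between hood_mid's own z axis and vertical below 0.035 rad and angle between the x axis of hood and the x axis of base, either way round below 0.06 rad and x of carrier_foot in the frame of hood_slot between -0.006 and 0.006 m and y of carrier_foot in the frame of hood_slot between -0.006 and 0.006 m and z of carrier_foot in the frame of hood_slot below -0.042 m and z of carrier_foot in the frame of base above 0.023 m and contact force between carrier and the fingers above 1 N and contact force between carrier and base below 0.2 N and contact force between hood and the fingers below 0.2 N and linear speed of carrier below 0.02 m/s); the arm keeps its last pose, push and grip.
It fails at once if a bystander (jar, brush or loose sherd) was moved by more than 20 mm (distance of any of jar, brush, loose_sherd from where it was at the start of the episode above 0.02 m).
It also fails if it takes over 61 s, if anything falls off the work surface, if the arm or the gripper's body presses on something with over 40 N, if the wrist force passes 120 N, or if a joint passes its speed limit or range.

## Working session

There is one attempt and no reset: what is moved stays moved. The work goes in short steps, each a Python script; the robot and the scene stay as the last script left them, time stands still between calls to the robot, and variables do not carry over. Pictures are saved under pics/ and viewed, at most 14 in all, crops included, and the job is handed in when it is done.

```bash
mkdir -p pics; cat > h.py <<'E'
import numpy as np, cv2
from bench import robot
from scipy.spatial.transform import Rotation as R
def cam(name):
    d=robot.get_image(name); return d
def Rm(d):
    o=np.array(d["orientation"],float)
    return o if o.shape==(3,3) else R.from_euler('xyz',o).as_matrix()
def foc(d): return d["img"].shape[0]/2/np.tan(np.radians(d["fovy"])/2)
def back(d,u,v,z):
    r=Rm(d)@np.array([(u-d["cx"])/foc(d),(v-d["cy"])/foc(d),1]); e=np.array(d["eye"])
    return e+r*(z-e[2])/r[2]
def proj(d,p):
    c=Rm(d).T@(np.array(p,float)-np.array(d["eye"])); return c[:2]/c[2]*foc(d)+[d["cx"],d["cy"]]
E
python3 - <<'E'
from h import *
for n in("top","side"):
    d=cam(n); cv2.imwrite(f"pics/{n}0.png",d["img"]); print({k:v for k,v in d.items() if k!="img"})
print(robot.current_t())
E
```

```text
{'fovy': 56.99796833600516, 'cx': 308.169171116471, 'cy': 243.8609423826047, 'eye': array([472.83015048, -30.03912325, 921.36512333]), 'orientation': array([-3.00768207,  0.01146091, -1.587195  ])}
{'fovy': 54.34389322529537, 'cx': 318.3966760384229, 'cy': 237.67439692524434, 'eye': array([ 341.00971132, -597.55562843,  583.83502033]), 'orientation': array([-2.25385294, -0.01487621, -0.41592169])}
0.1
```

View pics/top0.png

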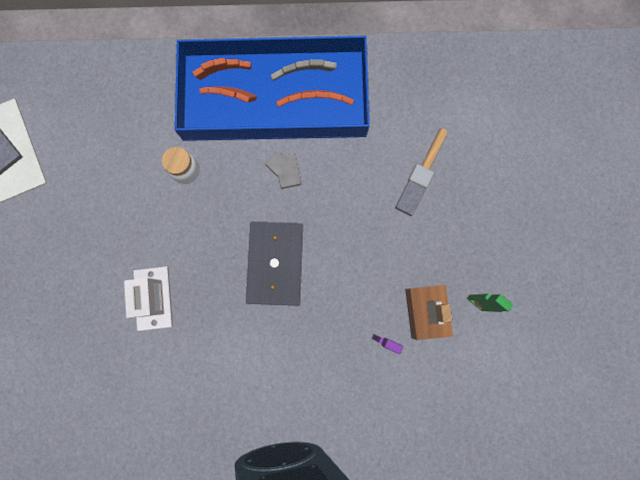

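View pics/side0.png

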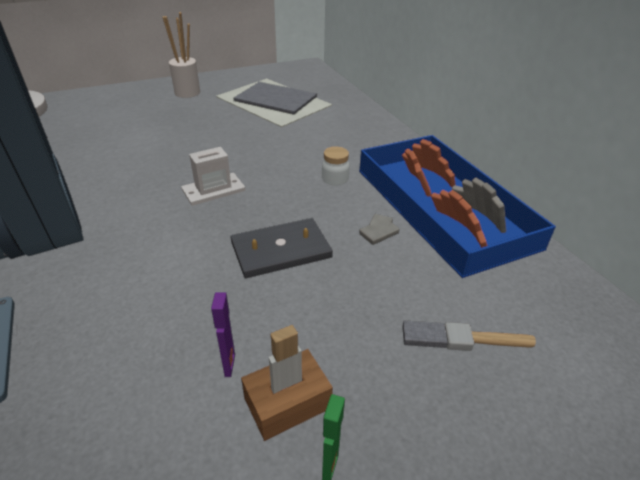

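Top view: hood (148,298), base disc (274,263) with pegs (275,238) and (273,287), stand with the wooden-grip carrier (445,313). What could be taken for the carrier: wooden-grip in stand (top 445,313; side 285,345), green (495,302), purple (388,343). By the description I choose the wooden grip in the stand. I'll check it in a close crop.

```bash
python3 - <<'E'
from h import *
t=cv2.imread("pics/top0.png"); s=cv2.imread("pics/side0.png")
c=lambda im,x,y:cv2.resize(im[y:y+60,x:x+80],None,fx=5,fy=5,interpolation=cv2.INTER_CUBIC)
f=lambda im,x,y:cv2.resize(im[y:y+75,x:x+100],None,fx=4,fy=4,interpolation=cv2.INTER_CUBIC)
a=f(t,105,262); b=c(t,395,283); e=f(s,175,140); g=f(s,240,320)
cv2.imwrite("pics/mos.png",np.vstack([np.hstack([a,b]),np.hstack([e,g])]))
d=cam("top"); h=cv2.cvtColor(d["img"],cv2.COLOR_BGR2HSV)
def blobs(m,x0,y0,x1,y1):
    z=np.zeros_like(m); z[y0:y1,x0:x1]=m[y0:y1,x0:x1]
    n,_,st,ce=cv2.connectedComponentsWithStats(z); return [(st[i,4],ce[i]) for i in range(1,n) if st[i,4]>3]
w=cv2.inRange(h,(0,0,170),(180,60,255)); br=cv2.inRange(h,(5,100,70),(30,255,255))
for A,p in blobs(w,255,245,295,280): print("disc",A,p,back(d,*p,20))
for A,p in blobs(br,250,225,300,300): print("peg",A,p,back(d,*p,36))
D=cam("side"); h=cv2.cvtColor(D["img"],cv2.COLOR_BGR2HSV)
w=cv2.inRange(h,(0,0,150),(180,60,255)); br=cv2.inRange(h,(5,100,60),(30,255,255))
for A,p in blobs(w,265,230,295,255): print("sdisc",A,p,back(D,*p,20))
for A,p in blobs(br,245,220,320,260): print("speg",A,p,back(D,*p,30))
E
```

```text
disc 63 [274.01587302 262.42857143] [557.31251685  48.86361297  20.        ]
peg 14 [274.64285714 237.78571429] [605.90293023  45.88694312  36.        ]
peg 14 [272.5        286.71428571] [507.20464179  50.78806989  36.        ]
sdisc 45 [280.2        241.53333333] [557.4962962   50.32950191  20.        ]
speg 34 [305.44117647 232.73529412] [606.87031153  44.9114964   30.        ]
speg 38 [254.15789474 244.13157895] [506.96914109  50.33345243  30.        ]
```

View pics/mos.png

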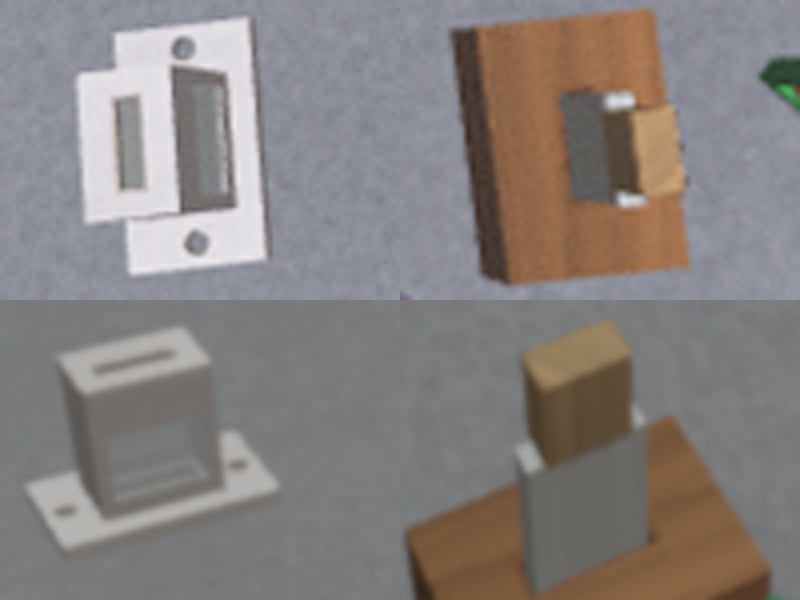

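Mosaic: the hood's slot is at top px (137.4,297.7) and its flange holes at (150.6,273.9) and (153.9,322.4). The chosen carrier has a wooden grip and an aluminium blade and stands in the wooden block, its grip top at top px (447,313) and side px (284.6,333.3), so the choice is confirmed.

```bash
python3 - <<'E'
from h import *
np.set_printoptions(precision=1,suppress=True)
T,S=cam("top"),cam("side")
o=.4
def q(n,d,x0,y0,k,pts,z):
    P=[back(d,x0+(x+.5)/k-.5,y0+(y+.5)/k-.5,z) for x,y in pts]; c=np.mean(P,0)
    print(n,c[:2],[list(p[:2].round(1)) for p in P])
q("slot T",T,105,262,4,[(112,98),(138,96),(147,187),(121,190)],89)
q("topface T",T,105,262,4,[(78,74),(172,66),(179,213),(86,222)],90)
q("holes T",T,105,262,4,[(183,48),(196,242)],10)
q("flange T",T,105,262,4,[(251,17),(267,260)],10)
q("slot S",S,175,140,4,[(92,371),(174,350)],89)
q("topface S",S,175,140,4,[(57,356),(182,327),(213,360),(84,392)],90)
q("holes S",S,175,140,4,[(66,211),(238,165)],10)
q("slotS",S,175,140,4,[(135,61)],89)
q("topface S",S,175,140,4,[(57,56),(182,27),(213,60),(84,92)],90)
q("grip T",T,395,283,5,[(237,108),(280,106),(286,193),(240,197)],150)
q("grip S",S,240,320,4,[(125,52),(212,20),(232,52),(145,88)],150)
q("stand T",T,395,283,5,[(79,27),(252,10),(290,265),(110,285)],50)
q("blade T",T,395,283,5,[(619,100),(632,200)],110)
q("pocket S",S,240,320,4,[(130,292),(254,245)],50)
E
```

```text
slot T [489.7 300.7] [[np.float64(510.7), np.float64(309.8)], [np.float64(511.4), np.float64(297.5)], [np.float64(468.9), np.float64(291.8)], [np.float64(467.7), np.float64(304.0)]]
topface T [489.3 300.7] [[np.float64(522.2), np.float64(325.9)], [np.float64(525.2), np.float64(281.5)], [np.float64(456.7), np.float64(276.0)], [np.float64(453.2), np.float64(319.4)]]
holes T [489.9 301.2] [[np.float64(539.5), np.float64(306.1)], [np.float64(440.3), np.float64(296.3)]]
flange T [492.8 265.4] [[np.float64(554.9), np.float64(271.2)], [np.float64(430.7), np.float64(259.7)]]
slot S [428.7  48.3] [[np.float64(410.9), np.float64(47.8)], [np.float64(446.4), np.float64(48.7)]]
topface S [429.3  48.1] [[np.float64(399.4), np.float64(62.5)], [np.float64(453.5), np.float64(62.0)], [np.float64(459.7), np.float64(34.2)], [np.float64(404.7), np.float64(33.9)]]
holes S [489.9 300.9] [[np.float64(440.1), np.float64(296.1)], [np.float64(539.7), np.float64(305.6)]]
slotS [490.3 301.9] [[np.float64(490.3), np.float64(301.9)]]
topface S [490.5 303. ] [[np.float64(453.1), np.float64(321.1)], [np.float64(522.
[... 183 characters left out ...]
8.3), np.float64(-266.6)], [np.float64(438.7), np.float64(-266.9)], [np.float64(437.6), np.float64(-251.1)]]
grip S [ 453.9 -258.8] [[np.float64(439.5), np.float64(-252.4)], [np.float64(467.4), np.float64(-251.1)], [np.float64(468.4), np.float64(-264.7)], [np.float64(440.4), np.float64(-267.1)]]
stand T [ 453.  -258.6] [[np.float64(499.6), np.float64(-220.7)], [np.float64(505.1), np.float64(-288.5)], [np.float64(406.9), np.float64(-297.5)], [np.float64(400.4), np.float64(-227.9)]]
blade T [ 450.3 -402.1] [[np.float64(468.2), np.float64(-401.2)], [np.float64(432.5), np.float64(-403.0)]]
pocket S [ 452.9 -265.6] [[np.float64(431.3), np.float64(-265.8)], [np.float64(474.4), np.float64(-265.5)]]
```

```bash
python3 - <<'E'
from h import *
np.set_printoptions(precision=2,suppress=True)
y=0.096; o=[np.pi,0,y]
print(robot.current_eef_rot(),robot.current_gripper_width())
robot.move_ptp([490,301,150],o); print(robot.current_t(),robot.current_qpos())
print(robot.move_linear([490,301,57],o,120,f_stop=15),robot.current_tcp_pos(),robot.current_eef_rot())
robot.move_gripper(0.0); print(robot.current_gripper_width()*93,robot.current_finger_force())
robot.move_linear([490,301,125],speed=100); print(robot.current_contact_force(),robot.current_gripper_width()*93)
robot.move_linear([557.4,49.3,125],[np.pi,0,-0.051],speed=150)
robot.sleep(.3)
print(robot.current_t(),robot.current_qpos(),robot.current_contact_force())
d=cam("side"); cv2.imwrite("pics/s1.png",cv2.resize(d["img"][110:290,180:400],None,fx=3.3,fy=3.3,interpolation=cv2.INTER_CUBIC))
E
```

```text
[-3.14 -0.    0.31] 0.9989518746135281
3.4 [ 0.36  0.33  1.52 -0.    1.29  1.83]
False [490.67 301.19  57.7 ] [-3.14 -0.    0.1 ]
0.5476047202017245 0.0
[-0.26 -0.3  -0.29] 0.521825046292359
8.7917 [-0.11  0.32  1.6   0.    1.22  1.51] [ 0.01 -0.6   0.39]
```

View pics/s1.png

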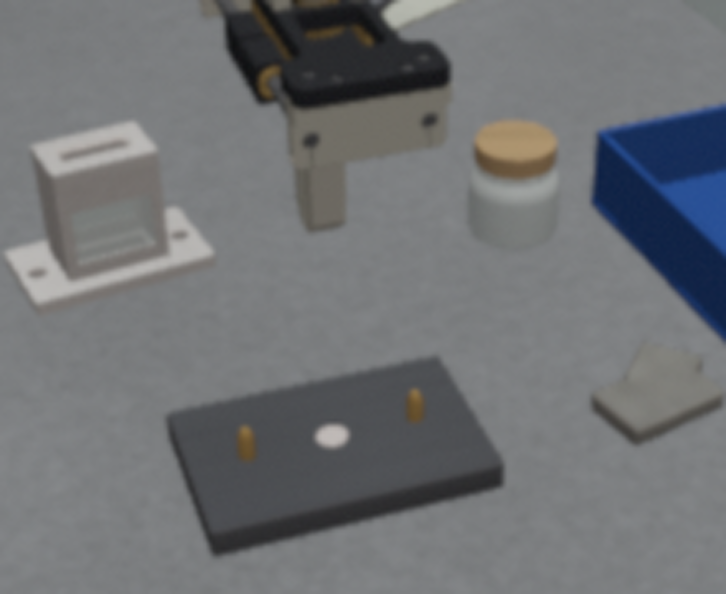

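The gripper closed empty and the hood stands untouched (slot at px 208.8,155.7). The fingertips show at px (277.6,179). I'll compare that with where the arm claims to be.

```bash
python3 - <<'E'
from h import *
np.set_printoptions(precision=2,suppress=True)
S=cam("side");T=cam("top")
p=robot.current_tcp_pos(); print(p,robot.current_eef_rot(),proj(S,p),proj(T,p),proj(S,[557.4,49.3,20]),proj(T,[557.4,49.3,20]))
print({k:v for k,v in S.items() if k!="img"}); print(back(S,277.6,179,125))
cv2.imwrite("pics/t1.png",T["img"])
E
```

```text
[557.39  49.42 125.01] [-3.14 -0.   -0.05] [278.11 195.49] [268.61 257.07] [280.34 241.87] [273.8  262.39]
{'fovy': 54.34389322529537, 'cx': 318.3966760384229, 'cy': 237.67439692524434, 'eye': array([ 341.01, -597.56,  583.84]), 'orientation': array([-2.25, -0.01, -0.42])}
[574.98 100.48 125.  ]
```

View pics/t1.png

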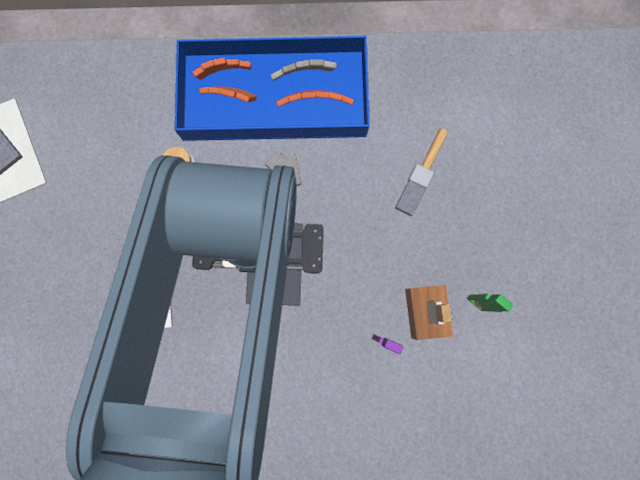

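```bash
python3 - <<'E'
from h import *
np.set_printoptions(precision=1,suppress=True)
S=cam("side")
for z in (125,135,145,155,165): print(z,proj(S,[557.4,49.3,z]),proj(S,[490,301,z]))
im=S["img"][90:210,215:345].copy()
im=cv2.resize(im,None,fx=5,fy=5,interpolation=cv2.INTER_CUBIC)
for z in (125,145,165,190):
    u=(proj(S,[557.4,49.3,z])-[215,90]+.5)*5-.5; cv2.circle(im,tuple(int(a) for a in u),3,(0,0,255),-1)
cv2.imwrite("pics/s2.png",im)
E
```

```text
125 [278.1 195.5] [206.  139.7]
135 [277.9 190.7] [205.3 135.3]
145 [277.7 185.8] [204.7 130.9]
155 [277.5 180.9] [204.  126.4]
165 [277.2 175.8] [203.3 121.8]
```

View pics/s2.png

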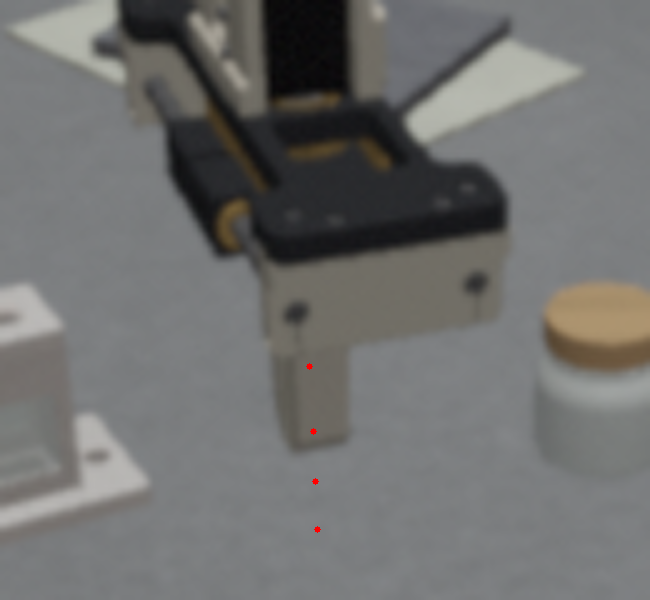

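Overlaying the claimed centreline (dots at z=125, 145, 165 and 190) puts the fingertips at about z=162, though the arm reports 125. The real tip is therefore about 37 mm above the reported TCP, and the fingers passed over the hood. I'll get the exact offset by touching the bare table.

```bash
python3 - <<'E'
from h import *
np.set_printoptions(precision=2,suppress=True)
o=[np.pi,0,0.096]
robot.move_ptp([500,178,60],o)
robot.move_linear([500,178,-15],speed=100,f_stop=6)
for z in (-50,):
    try: r=robot.move_linear([500,178,z],speed=25,f_stop=4)
    except Exception as e: print(e); break
    print(r,robot.current_tcp_pos(),robot.current_contact_force())
S=cam("side"); print(proj(S,[500,178,0]),robot.current_t())
robot.move_linear([500,178,70],speed=150)
cv2.imwrite("pics/s3.png",cv2.resize(S["img"][120:240,190:340],None,fx=5,fy=5,interpolation=cv2.INTER_CUBIC))
E
```

```text
True [499.88 178.01 -35.73] [-1.85 -0.16  5.9 ]
[233.02 219.56] 11.475
```

View pics/s3.png

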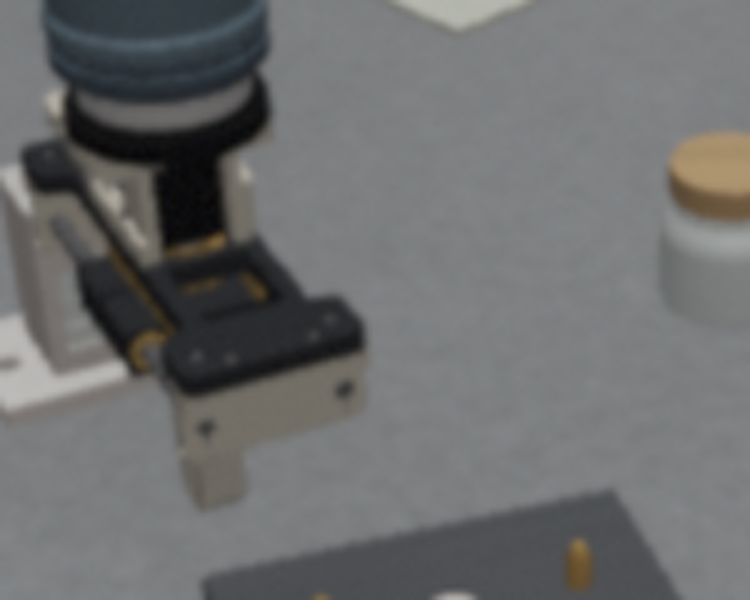

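The table touch gave a reading of -35.7 with the tip seen at px (232.5,219.6), right where it was projected. Tip z is therefore reading + 35.6 and the lateral position is right. I'll redo the grasp with that offset.

```bash
echo 'OFF=35.6' >> h.py; python3 - <<'E'
from h import *
np.set_printoptions(precision=2,suppress=True)
o=[np.pi,0,0.096]
robot.move_gripper(1.0)
robot.move_ptp([490,301,110-OFF+20],o)
print(robot.move_linear([490,301,62-OFF],o,80,f_stop=10),robot.current_tcp_pos())
robot.move_gripper(0.0); w=robot.current_gripper_width()*93; print(w,robot.current_finger_force())
if w>35:
    robot.move_linear([490,301,115-OFF],speed=80); print(robot.current_contact_force(),robot.current_gripper_width()*93)
    robot.move_linear([557.4,49.3,115-OFF],[np.pi,0,-0.051],speed=130)
    robot.sleep(.3); print(robot.current_tcp_pos(),robot.current_eef_rot())
print(robot.current_t())
d=cam("side"); cv2.imwrite("pics/s4.png",cv2.resize(d["img"][130:290,180:380],None,fx=3.7,fy=3.7,interpolation=cv2.INTER_CUBIC))
E
```

```text
False [490.49 301.17  26.9 ]
43.34264458921248 29.986303746700287
[-0.47 -0.33 -3.2 ] 43.97987525631364
[557.38  49.5   79.43] [ 3.14 -0.   -0.05]
19.475
```

View pics/s4.png

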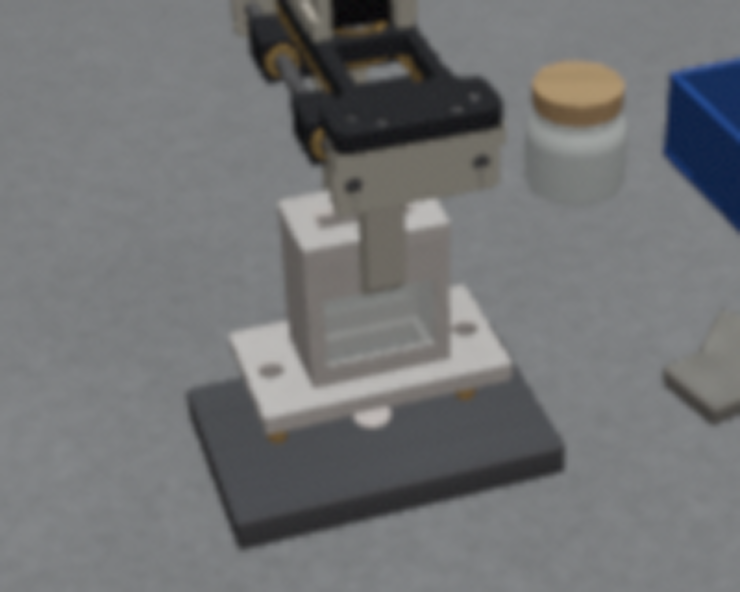

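The hood is held level over the base, with its holes at crop (271,370) and (465,328). I'll compute where they are and lower it.

```bash
python3 - <<'E'
from h import *
np.set_printoptions(precision=2,suppress=True)
S=cam("side")
H=[back(S,180+(x+.5)/3.7-.5,130+(y+.5)/3.7-.5,62.5)[:2] for x,y in((271,370),(465,328))]
c=(H[0]+H[1])/2; d=H[1]-H[0]; print(c,np.arctan2(d[1],d[0]),np.hypot(*d))
x,y=557.4,49.3
print(robot.move_linear([x,y,66],speed=60,f_stop=8),robot.current_tcp_pos(),robot.current_contact_force())
print(robot.move_linear([x,y,45.5],speed=25,f_stop=12),robot.current_tcp_pos(),robot.current_contact_force(),robot.current_ft_torque(),robot.current_t())
E
```

```text
[557.59  49.59] -0.048925321833125174 100.19723957172259
False [556.71  49.34  65.15] [ 0.05 -0.19 -2.66]
True [557.04  49.47  46.31] [-0.01  1.2   4.37] [-0.18  0.03  0.04] 20.7083
```

```bash
python3 - <<'E'
from h import *
np.set_printoptions(precision=2,suppress=True)
robot.move_gripper(1.0); robot.sleep(.3)
p=robot.current_tcp_pos(); robot.move_linear([p[0],p[1],140],speed=120)
robot.move_gripper(.55)
o=[np.pi,0,0.06]
robot.move_ptp([453.4,-259,185-OFF],o)
S=cam("side"); print(robot.current_t())
cv2.imwrite("pics/s5.png",np.vstack([cv2.resize(S["img"][150:280,200:360],(640,300+220)[:1]+(300,)),cv2.resize(S["img"][250:400,190:510],(640,300))]))
cv2.imwrite("pics/s5raw.png",S["img"]); cv2.imwrite("pics/t5raw.png",cam("top")["img"])
E
```

```text
25.0083
```

View pics/s5raw.png

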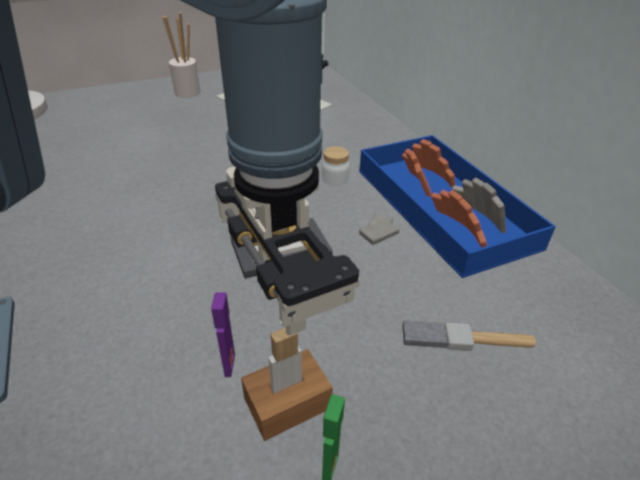

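The gripper is over the carrier's grip (285,340), clear of the purple and green ones. I'll descend and grasp.

```bash
python3 - <<'E'
from h import *
np.set_printoptions(precision=2,suppress=True)
print(robot.move_linear([453.4,-259,118-OFF],speed=70,f_stop=8),robot.current_tcp_pos())
robot.move_gripper(0.0); w=robot.current_gripper_width()*93; r0=robot.current_tcp_pos(); print(w,robot.current_finger_force(),r0)
if w>10:
    robot.move_linear([453.4,-259,r0[2]+125],speed=100); robot.sleep(.2)
    print(robot.current_contact_force(),robot.current_gripper_width()*93,robot.current_tcp_pos(),robot.current_eef_rot())
T=cam("top"); S=cam("side"); print(robot.current_t())
cv2.imwrite("pics/T6.png",T["img"]);cv2.imwrite("pics/S6.png",S["img"])
cv2.imwrite("pics/m6.png",np.hstack([cv2.resize(T["img"][215:315,230:320],(400,444),interpolation=cv2.INTER_CUBIC),cv2.resize(S["img"][180:402,200:400],(400,444),interpolation=cv2.INTER_CUBIC)]))
E
```

```text
False [ 453.74 -259.32   82.87]
15.714842424766676 29.933323860168457 [ 453.32 -259.03   82.5 ]
[-0.6   0.19 -1.  ] 16.043781770242425 [ 453.21 -258.82  206.97] [-3.14  0.    0.06]
28.5167
```

View pics/m6.png

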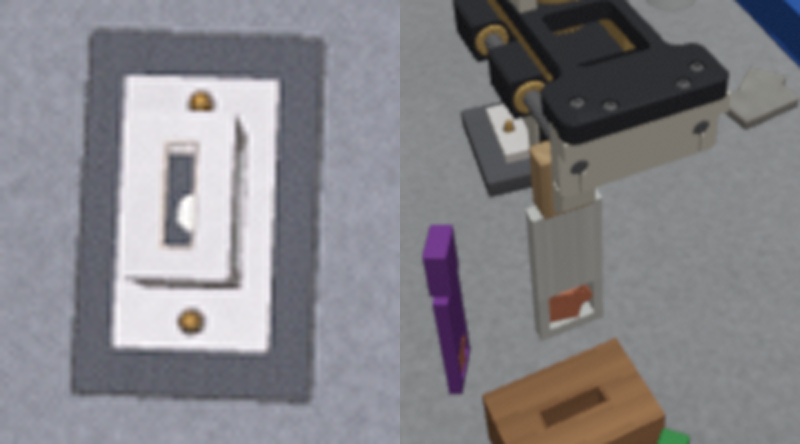

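The hood is home, with the pegs through its holes at crop (201,101) and (191,321) and the slot centre at about (180.5,194). The carrier with the brown sherd hangs vertically in the grip, its foot's front edge from (540,337) to (603,318). I'll compare the two.

```bash
python3 - <<'E'
from h import *
np.set_printoptions(precision=2,suppress=True)
T,S=cam("top"),cam("side")
k=400/90
m=[back(T,230+(x+.5)/k-.5,215+(y+.5)/k-.5,110)[:2] for x,y in((166,142),(199,142),(195,247),(162,245))]
print("slot",np.mean(m,0),(m[0]+m[1]-m[2]-m[3])/2)
m=[back(T,230+(x+.5)/k-.5,215+(y+.5)/k-.5,39)[:2] for x,y in((201,101),(191,321))]
print("pegs",np.mean(m,0),m[0]-m[1])
f=[back(S,200+(x-400+.5)/2-.5,180+(y+.5)/2-.5,134.5)[:2] for x,y in((540,337),(603,318))]
print("footfront",np.mean(f,0),f[1]-f[0],np.arctan2(*(f[1]-f[0])[::-1]))
im=cv2.resize(S["img"][270:360,245:320],None,fx=6,fy=6,interpolation=cv2.INTER_CUBIC); cv2.imwrite("pics/foot.png",im)
E
```

```text
slot [556.79  47.94] [43.37 -1.88]
pegs [556.6   47.79] [99.52 -5.11]
footfront [ 453.75 -262.42] [39.38 -1.61] -0.04081653006816679
```

View pics/foot.png

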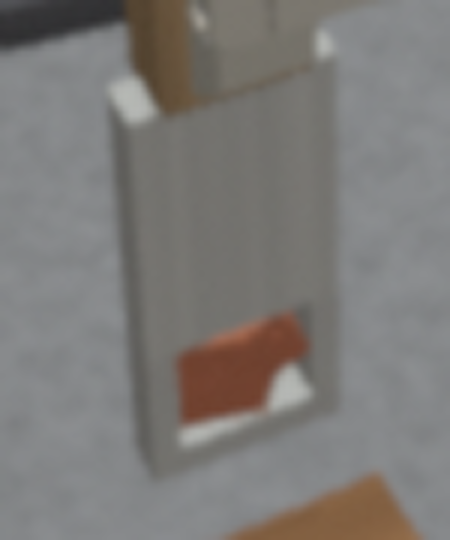

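```bash
python3 - <<'E'
from h import *
np.set_printoptions(precision=2,suppress=True)
x,y=556.9,49.3
robot.move_linear([x,y,207],[np.pi,0,-0.05],speed=130); robot.sleep(.3)
print(robot.current_t(),robot.current_tcp_pos(),robot.current_contact_force())
robot.move_linear([x,y,186],speed=50,f_stop=4)
r=robot.move_linear([x,y,123],speed=30,f_stop=5)
print(r,robot.current_tcp_pos(),robot.current_contact_force(),robot.current_ft_torque(),robot.current_gripper_width()*93,robot.current_t())
S=cam("side"); cv2.imwrite("pics/s7.png",cv2.resize(S["img"][130:280,200:380],None,fx=4,fy=4,interpolation=cv2.INTER_CUBIC))
E
```

```text
31.5667 [556.93  49.15 207.04] [ 0.   -0.11 -1.  ]
False [557.    49.33 123.17] [-0.55  0.16 -1.44] [-0.02  0.09  0.  ] 15.760549656194133 34.3833
```

View pics/s7.png

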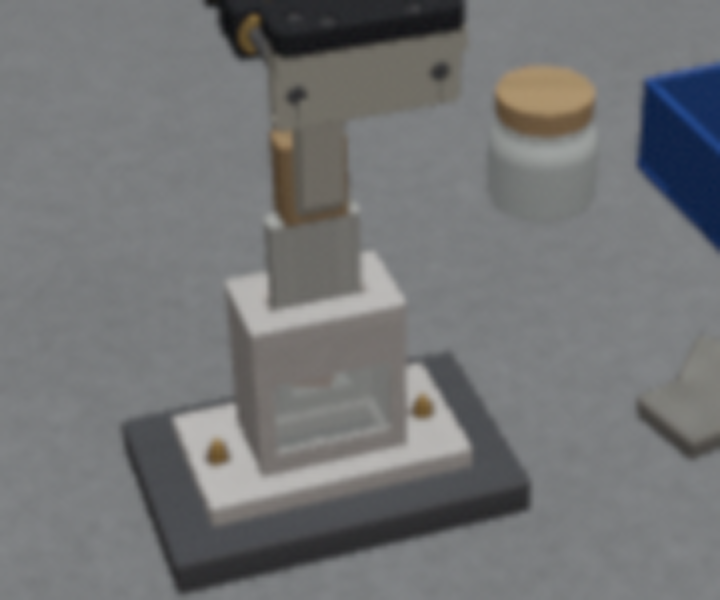

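The blade is 59 mm below the slot mouth without contact force, the pegs show through the seated flange (crop 217,452 and 423,405), and the foot hangs well above the base.

```bash
python3 -c "
from h import *
robot.sleep(.5); print(robot.current_finger_force(),robot.current_contact_force(),robot.hand_in())"
```

```text
the job is handed in; nothing more can be done
29.931814670562744 [-0.67829407  0.17837144 -1.27170172] None
```

The hood is home on its pegs and released, and I handed the job in at about 35 s with the carrier still gripped, its foot about 59 mm below the slot mouth and 30 mm above the base plate; no verdict came back.

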